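# Thread a copper tube through two pipe clips and hold it short of the valve

## Task

Lift the copper tube with the brass stop end off its V-block rest and feed its plain end through the outer pipe clip on the practice board, then on through the clip next to the red-wheeled valve, until the black pen mark on the tube is level with the outer face of the first clip, so that the end stops short of the valve and leaves room for the nut and olive. The clip screws are slack, so finish while still gripping the tube: hold it there, still and in line with the clips, without letting go and without forcing it against them. Leave the nut, the olive and everything else on the bench where they are.

Things in the scene. Friction and masses are not known exactly. Their poses are not given: they have to be found in the camera images.
- tube_mid (a point): Middle of the loose copper tube (22 mm across, 360 mm long, about 250 g), on its axis. Its y axis runs along the tube to the plain open end at y = +180 mm; x and z are square to it. From y = -145 to -180 mm it carries a brass stop end (hexagon, 36 mm over corners), which does not fit the clips. It balances at y = -45 mm. At the start it lies level on the rest, axis 50 mm above the bench.
- tube_mark (a point): The black pen mark, a 4 mm wide ring round the tube: the point on the tube's axis at the middle of the mark, 185 mm back from the plain end. Axes as for tube_mid.
- tube_end (a point): The plain, deburred end of the tube: centre of its end face. Axes as for tube_mid.
- tube: The same copper tube, its origin and axes being those of tube_mid.
- rest: Timber rest fixed to the bench; the tube lies along it at the start. Origin at the centre of its underside, y towards the tube's plain end. A batten 45 x 290 x 12 mm high with two V-blocks, 60 mm wide and 30 mm thick along y, at y = -115 and +95 mm, tops 52 mm above the bench; 180 mm of free tube between them. The tube's middle lies within 12 mm of the origin along y.
- clip1_in (a point): First pipe clip on the board: centre of its outer face, where the tube enters, 85 mm above the bench. Axes: z up, y along the bores towards the valve, x across. Both clips: rubber-lined steel on a stud, fixed, bore 26 mm (screws slack), 26 mm long along y, a lip at the outer face opening to 29 mm; they reach 17 mm from the bore's axis, 29 mm sideways at the screw lugs.
- clip2_out (a point): Second clip, nearer the valve, on the same level line: centre of its far face, where the tube comes out, 146 mm beyond clip1_in along y (its near face is 120 mm beyond clip1_in). Axes as for clip1_in.
- board: The practice board, plywood 150 x 400 x 18 mm thick, screwed flat to the bench, with clips and valve. Origin on its underside below the middle of the second clip, axes as for clip1_in; it covers y = -170 to +230 mm.
- valve_mouth (a point): Centre of the open mouth of the brass gate valve with a red hand wheel, fixed on the board in line with the clips, 84 mm beyond clip2_out along y. Its wheel reaches 152 mm above the bench. Axes as for clip1_in.
- nut: Bystander: loose brass compression nut, 36 mm over corners, 16 mm high, lying flat on the board beside the gap before the valve, to the robot's side of the run. Origin at the centre of its underside.
- olive: Bystander: copper olive (ring), 28 mm across, 8 mm high, lying flat on the board next to the nut. Origin at the centre of its underside.
- tape: Bystander: black and yellow tape measure, 68 x 36 x 64 mm high, on the bench. Origin at the centre of its underside.
- pencil: Bystander: red pencil, 182 mm long, 7 mm thick, lying on the bench along its x. Origin on the bench near its middle.
- cutter: Bystander: green round tube cutter, 62 mm across, 22 mm high. Origin at the centre of its underside.
- paste: Bystander: white jar of jointing paste with a red lid, 68 mm across, 75 mm high. Origin at the centre of its underside.
- spanner: Bystander: steel open-ended spanner, 210 mm long, 8 mm thick, lying along its x. Origin under its middle.
- elbow: Bystander: loose copper elbow fitting, legs 30 mm long, 25 mm thick. Origin under its corner.

How it is judged:
On the way, in this order (a step that is already met when the one before it is completed fails the run):
1. the tube is lifted off its rest in the gripper, its plain end not yet at the clips (contact force between tube and rest below 0.05 N and contact force between the fingers and tube above 10 N and height (world z) of tube_mark above 0.065 m and y of tube_end in the frame of clip1_in below -0.005 m), for 0.1 s.
2. its plain end is through the first clip and has not yet reached the second (x of tube_end in the frame of clip1_in between -0.02 and 0.02 m and z of tube_end in the frame of clip1_in between -0.02 and 0.02 m and y of tube_end in the frame of clip1_in above 0.03 m and y of tube_end in the frame of clip2_out below -0.03 m), for 0.1 s.
3. its plain end has come out of the second clip, the tube spanning both (x of tube_end in the frame of clip2_out between -0.005 and 0.005 m and z of tube_end in the frame of clip2_out between -0.005 and 0.005 m and y of tube_end in the frame of clip2_out above 0.008 m), for 0.1 s.
At the end, for the whole second after the job is handed in: Tube through both clips, within 5 mm of their axes and 0.035 rad; plain end over 20 mm out of the second clip; mark within 8 mm of the first clip's outer face; still gripped (over 10 N), still, under 10 N on the clips; bystanders within 20 mm of their places (x of tube_mark in the frame of clip1_in between -0.005 and 0.005 m and z of tube_mark in the frame of clip1_in between -0.005 and 0.005 m and x of tube_end in the frame of clip2_out between -0.005 and 0.005 m and z of tube_end in the frame of clip2_out between -0.005 and 0.005 m and y of tube_mark in the frame of clip1_in between -0.008 and 0.008 m and y of tube_end in the frame of clip2_out above 0.02 m and angle between the y axis of tube_mid and the y axis of clip1_in, either way round below 0.035 rad and contact force between the fingers and tube above 10 N and contact force between tube and board below 10 N and contact force between tube and rest below 0.05 N and linear speed of tube below 0.01 m/s and distance of each of tape, pencil, nut, olive, cutter, paste, spanner, elbow from where it was at the start of the episode below 0.02 m); the arm keeps its last pose, push and grip.
It fails at once if a bystander was knocked away from its place (distance of any of tape, pencil, nut, olive, cutter, paste, spanner, elbow from where it was at the start of the episode above 0.03 m).
It fails at once if the tube was forced against the board's clips or valve (contact force between tube and board above 60 N).
It also fails if it takes over 48 s, if anything falls off the work surface, if the arm or the gripper's body presses on something with over 40 N, if the wrist force passes 120 N, or if a joint passes its speed limit or range.

## Robot

A 6-joint arm with a two-finger parallel gripper is mounted at the origin on the work surface. World frame = base frame: x ahead of the robot, y to its left, z up, the work surface at z = 0. Lengths are in m, angles in rad, forces in N, time in s.
With the tool pointing down it reaches from about 0.375 to 0.975 m from the base axis. Payload 3.8 kg.
Tool frame: the origin (TCP) lies where the fingers leave the gripper's body, on its centre line; the fingertips stand 73 mm ahead of it and the grasp point (between the pads) lies 54 mm ahead of it (nose_length is the distance from the TCP to the fingertips, in m); z points along the fingers, y is the line along which they close (so a half turn about z gives the same grasp; the last joint's range is limited). The gripper opens to 85 mm and grips with 20 to 120 N. Pads are 22 mm wide; open, the fingers measure 114 mm over their backs; the gripper's body (76 mm by 85 mm) begins 54 mm behind the grasp point. The pads swing forward as they close: fully open they stand 13 mm farther back than shut.
Start: joints at [-1.158, 0.264, 1.604, -0, 1.274, -0.037], TCP at [0.293, -0.608, 0.304] pointing down, gripper open.
Joint ranges: [-2.63, 2.63], [-0.94, 2.18], [0.31, 2.57], [-1.31, 4.45], [0, 2.66], [-2.55, 2.55]. Speed limits (rad/s): [2.57, 2.57, 3.14, 3.14, 3.14, 3.14].

## Interface

Orientations are given as a rotation vector (axis times angle).
In Python, from workcell import read_state, read_camera, calibration, finish_job, look_for, cut_out, tip_of, nose_length gives the robot as it stands.
- The arm moves only by the tool step_arm, never from a script. Its argument "targets" is a list of rows, each a list of 3 entries, a list of its own where there are three numbers: the turn, a rotation vector about the tool's x, y, z in rad, then the shift along the tool's x, y, z in mm, then the finger opening in mm, from 0 to 85.4. In form: [[[ax, ay, az], [x, y, z], grip], ...]. A call has 1 to 5 rows; each row shifts and turns the commanded pose from where the row before left it, along the tool's axes as they then stand; what a row does not reach is not made up. A row lasts 1/12 s, in which the tool goes at most 41.7 mm and 7.16 degrees, less where a joint would pass 70% of its speed; a pose out of reach is approached as far as the arm can. A call with a gripper value outside its range is refused whole. The fingers move at their own pace and stop on an object; "grip_force" is the grip in N (left out, the last holds). Time passes only in rows, so rows that do not move let the fingers close. It gives the time, the measured TCP pose, the force, the opening and the grip force at its end, in the units of the state.
- read_state(): the state, without advancing time (a new reading comes with each control period).
- read_camera(name): name is "scene" or "top"; returns the picture (384x512x3 uint8, red, green, blue); there is no depth.
- calibration(name): a dict with "camera_matrix" (3x3 intrinsics, pixels), "R" (3x3) and "t" (3): a world point X has camera coordinates R X + t. Camera axes: x right, y down, z forward; pixel columns grow to the right and rows downward; lengths in m; the calibration is good to about 2 mm. A picture is of the moment at which its call begins. calibration takes no time and is no camera call.
- finish_job(): hands the job in; it is judged then, once.
Trained networks look in the newest picture that a camera, given by its name, has taken for a name from the list of things; names that differ only in an ending like _2 or _b are one class to them, and where a whole thing is asked for, a point or a joint stands for the part that bears it (a point fixed in the world has none). Each returns a list of dicts, best first, with "score" (0 to 1); they miss things now and then, are a little off and sometimes report something else, mostly with a low value. They report only what shows in the picture. A call takes as long as a camera call.
- look_for(camera, query): "extent" ([left, top, right, bottom] in pixels, round what is visible of it).
- cut_out(camera, query): "region" (384x512 bool, what is visible of it) and "extent" ([left, top, right, bottom] in pixels, round what is visible of it).
- tip_of(camera, query): "at" ([row, column] in pixels: a listed point, or the origin of a listed thing).
The state is a dict: "time": time; "q": joint angles; "joint_vel": joint speeds; "joint_torque": joint torques, N m; "tool_pos": TCP position; "tcp_rot": TCP orientation; "wrist_force": force on the tool from outside, world axes, zero at the start; "torque": the same for the moment, N m; "width": opening from 0.0 (shut) to 1.0 (fully open); "grip_force": force on a finger pad.
Only numpy, scipy, OpenCV 4.12 (cv2) and the standard library are available. Lean on these libraries where they do the work, as an engineer would, in place of code of your own. Each camera call takes 0.05 s, during which the arm holds its last target. There are 200 camera calls.

## Working session

There is one attempt and no reset: what is moved stays moved. The work goes in short steps, Python scripts to look and compute and a tool call to move; the robot and the scene stay as the last step left them, time stands still between calls to the robot, and variables do not carry over. Pictures are saved under pics/ and viewed, at most 10 in all, crops included, and the job is handed in when it is done.

Besides the shell and the picture viewer there is one more tool, called after "Request:" in YAML: its name, and indented under it one key for each argument. step_arm: Moves the arm, as the interface text tells. Its arguments: {"type":"object","properties":{"targets":{"type":"array","items":{"type":"array"}},"grip_force":{"type":"number"}},"required":["targets"]}

```bash
mkdir -p pics; ls; cat > h.py <<'E'
import numpy as np, cv2
from workcell import *
from scipy.spatial.transform import Rotation as Rn
def snap(cam,fn=None):
    im=read_camera(cam)
    if fn: cv2.imwrite('pics/'+fn,im[:,:,::-1])
    return im
def ray(cam,rc):
    c=calibration(cam);K=np.array(c["camera_matrix"]);R=np.array(c["R"]);t=np.array(c["t"])
    d=R.T@np.linalg.solve(K,[rc[1],rc[0],1.0]); return -R.T@t,d
def onz(cam,rc,z):
    o,d=ray(cam,rc); return o+d*(z-o[2])/d[2]
def proj(cam,X):
    c=calibration(cam);K=np.array(c["camera_matrix"]);p=K@(np.array(c["R"])@np.array(X)+np.array(c["t"]))
    return p[1]/p[2],p[0]/p[2]
E
python3 - <<'E'
from h import *
np.set_printoptions(precision=4,suppress=True)
print(read_state()); print(nose_length() if callable(nose_length) else nose_length)
Z=dict(tube_mid=.05,tube_mark=.05,tube_end=.05,clip1_in=.085,clip2_out=.085,valve_mouth=.085,rest=0,board=0)
for c in("scene","top"):
    snap(c,c+'0.png'); print(c,-np.array(calibration(c)["R"]).T@calibration(c)["t"])
    for n,z in Z.items():
        for r in tip_of(c,n)[:2]: print(n,round(r["score"],2),np.array(r["at"]),onz(c,r["at"],z))
E
```

```text
pics
{'time': 0.0, 'q': array([-1.1579,  0.2648,  1.6054, -0.    ,  1.2737, -0.0369]), 'joint_vel': array([ 0.002 ,  0.0002,  0.0018, -0.0002, -0.0001, -0.0013]), 'joint_torque': array([ -0.0004, -51.5111, -36.7313,   0.    ,   0.0128,   0.    ]), 'tool_pos': array([ 0.2932, -0.6073,  0.3025]), 'tcp_rot': array([-3.0603, -0.7001,  0.0007]), 'wrist_force': array([-0.0703, -0.2013, -0.557 ]), 'torque': array([ 0.0171, -0.0362,  0.0306]), 'grip_force': 0.0, 'width': 0.9962814029661903}
0.0726
scene [1.0992 0.5643 0.6855]
tube_mid 0.7 [162.6 251. ] [ 0.4564 -0.2414  0.05  ]
tube_mid 0.7 [255.4 354.2] [0.5356 0.2287 0.05  ]
tube_mark 0.65 [164.6 246.2] [ 0.4753 -0.2422  0.05  ]
tube_mark 0.56 [267.5 235.7] [0.7649 0.0802 0.05  ]
tube_end 0.78 [192.2 278.6] [ 0.4988 -0.0664  0.05  ]
tube_end 0.36 [172.8 166.2] [ 0.6899 -0.3684  0.05  ]
clip1_in 0.9 [205.8 291. ] [0.5481 0.0323 0.085 ]
clip2_out 0.69 [242.1 336.9] [0.5628 0.1956 0.085 ]
clip2_out 0.55 [192.6 281.8] [ 0.5267 -0.0247  0.085 ]
valve_mouth 0.65 [262.7 362. ] [0.5713 0.2714 0.085 ]
rest 0.7 [174.9 246.3] [ 0.4658 -0.256   0.    ]
rest 0.2 [264.2 329.9] [0.559  0.1827 0.    ]
board 0.72 [264.6 328.8] [0.562  0.1818 0.    ]
board 0.7 [175.4 242.3] [ 0.4774 -0.2623  0.    ]
top [ 0.4879 -0.0487  1.0365]
tube_mid 0.81 [241.2 338.3] [ 0.4629 -0.2502  0.05  ]
tube_mark 0.66 [239.7 335.4] [ 0.4667 -0.2429  0.05  ]
tube_end 0.6 [228.4 264.7] [ 0.4971 -0.0619  0.05  ]
tube_end 0.2 [130.3 263.4] [ 0.756  -0.0613  0.05  ]
clip1_in 0.88 [209.7 222.6] [0.5443 0.0434 0.085 ]
clip1_in 0.65 [205.4 164.8] [0.5564 0.1886 0.085 ]
clip2_out 0.97 [206.3 166.9] [0.5541 0.1832 0.085 ]
valve_mouth 0.57 [203.5 127.8] [0.5621 0.2819 0.085 ]
rest 0.83 [237.6 336.9] [ 0.4713 -0.257   0.    ]
rest 0.54 [146.  231.1] [0.726  0.0281 0.    ]
board 0.92 [212.  177.5] [0.5442 0.1747 0.    ]
board 0.5 [163.5 397. ] [ 0.672  -0.4281  0.    ]
```

```bash
python3 - <<'E'
import cv2
for c in("scene","top"):
    im=cv2.imread(f'pics/{c}0.png'); cv2.imwrite(f'pics/{c}0b.png',cv2.resize(im,(800,600),interpolation=cv2.INTER_CUBIC))
E
```

```text
(no output)
```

View pics/top0b.png

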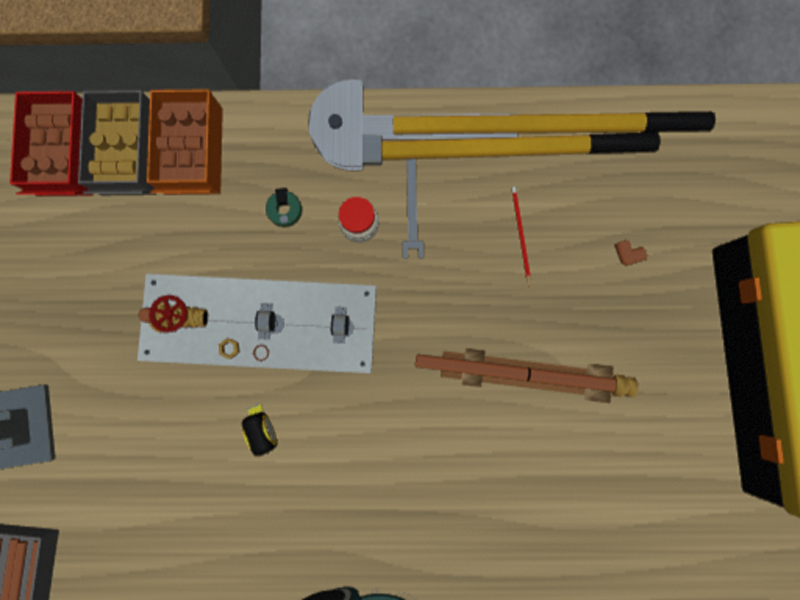

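View pics/scene0b.png

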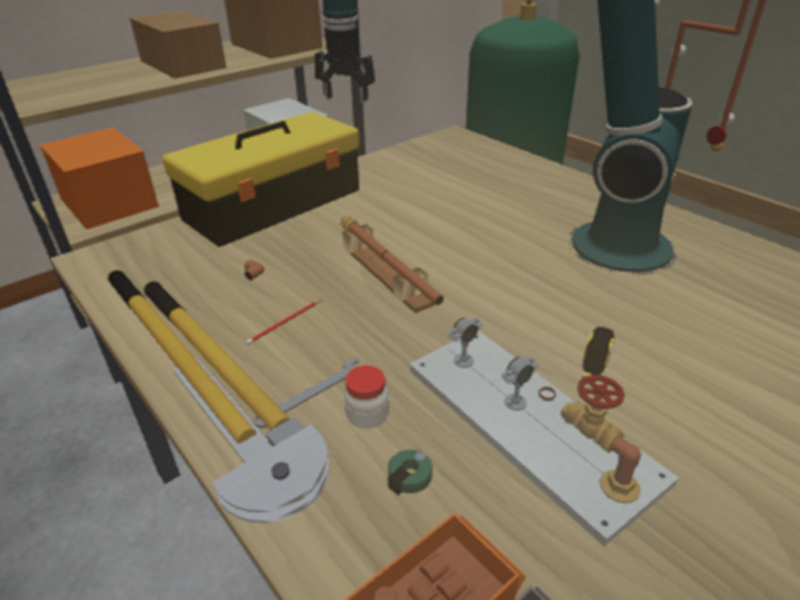

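The top view shows the tube lying about 0.1 rad off −y (plain end at column 416, row 361; mark at 529, 374 in the 800-wide picture). The clips are at (340, 325) and (265, 321), with a pencil line along the board. I'll refine the axes next.

```bash
cat >> h.py <<'E'
def axline(cam,reg,z):
    "fit a line through region, on height z -> point, dir (y>0)"
    rc=np.argwhere(reg); P=np.array([onz(cam,p,z)[:2] for p in rc])
    m=P.mean(0); d=np.linalg.svd(P-m)[2][0]; d*=np.sign(d[1]); s=(P-m)@d
    return m,d,s.min(),s.max()
E
python3 - <<'E'
from h import *
np.set_printoptions(precision=4,suppress=True)
for c in("top","scene"):
    snap(c)
    for n,z in dict(tube=.05,rest=0.0,board=.018).items():
        r=cut_out(c,n)[0]; 
        print(c,n,r["score"],r["extent"],*axline(c,r["region"],z))
    for n in("clip1_in","clip2_out","tube_end","tube_mark"):
        for r in look_for(c,n)[:2]: print(n,r)
im=snap("top","t1.png")
g=cv2.resize(im[165:245,80:420],None,fx=3,fy=3,interpolation=cv2.INTER_CUBIC)[:,:800]
g=cv2.resize(im[165:250,80:250],(800,400),interpolation=cv2.INTER_CUBIC)
cv2.imwrite('pics/crop1.png',g[:,:,::-1])
print(Rn.from_rotvec(read_state()["tcp_rot"]).as_matrix())
E
```

```text
top tube 0.61 [269.5, 226.1, 411.2, 252.6] [ 0.467  -0.2548] [0.129  0.9916] -0.176276788169405 0.19422551182521067
top rest 0.59 [282.7, 222.7, 394.3, 259.1] [ 0.4653 -0.2515] [0.14   0.9902] -0.1516775984470399 0.14191230149864803Traceback (most recent call last):
  File "<stdin>", line 7, in <module>
  File "h.py", line 18, in axline
    rc=np.argwhere(reg); P=np.array([onz(cam,p,z)[:2] for p in rc])
                                     ~~~^^^^^^^^^
  File "h.py", line 12, in onz
    o,d=ray(cam,rc); return o+d*(z-o[2])/d[2]
        ~~~^^^^^^^^
  File "h.py", line 9, in ray
    c=calibration(cam);K=np.array(c["camera_matrix"]);R=np.array(c["R"]);t=np.array(c["t"])
ValueError: time passes only in moves, steps and waits
```

```bash
python3 - <<'E'
s=open('h.py').read().replace("def ray(","import functools\ncalibration=functools.lru_cache(calibration)\ndef ray(")
open('h.py','w').write(s)
E
python3 - <<'E'
from h import *
np.set_printoptions(precision=4,suppress=True)
for c in("top","scene"):
    im=snap(c)
    if c=="top":
        g=cv2.resize(im[165:250,80:250],(800,400),interpolation=cv2.INTER_CUBIC)
        cv2.imwrite('pics/crop1.png',g[:,:,::-1])
    for n,z in dict(tube=.05,board=.018).items():
        r=cut_out(c,n)[0]; 
        print(c,n,r["score"],r["extent"],*axline(c,r["region"],z))
        if n=="tube" and c=="top":
            M=r["region"]; cols=np.arange(275,390,5)
            mid=[np.argwhere(M[:,k]).mean() for k in cols]; print(mid)
            P=np.array([onz(c,(m,k),.05)[:2] for m,k in zip(mid,cols)]); print(np.polyfit(P[:,1],P[:,0],1))
    for n in("clip1_in","clip2_out","tube_end"):
        for r in look_for(c,n)[:2]: print(n,r)
print(Rn.from_rotvec(read_state()["tcp_rot"]).as_matrix())
E
```

```text
top tube 0.94 [269.2, 231.5, 410.4, 251.5] [ 0.4664 -0.2595] [0.1312 0.9914] -0.1690024531002135 0.1941686441746707
[np.float64(231.5), np.float64(232.5), np.float64(233.0), np.float64(233.5), np.float64(234.0), np.float64(234.5), np.float64(235.0), np.float64(236.0), np.float64(236.5), np.float64(237.0), np.float64(237.5), np.float64(238.0), np.float64(238.5), np.float64(239.0), np.float64(240.0), np.float64(241.0), np.float64(241.0), np.float64(242.5), np.float64(243.5), np.float64(244.0), np.float64(244.0), np.float64(244.5), np.float64(245.0)]
[0.1328 0.5008]
top board 0.73 [88.5, 179.9, 237.3, 241.8] [0.5586 0.2054] [0.0668 0.9978] -0.19927136723209832 0.20616709184160653
clip1_in {'extent': [85.9, 175.4, 238.5, 238.8], 'score': 0.64}
clip1_in {'extent': [155.6, 258.0, 178.2, 289.4], 'score': 0.57}
clip2_out {'extent': [88.2, 177.8, 241.1, 239.0], 'score': 0.68}
clip2_out {'extent': [268.7, 227.4, 410.3, 253.4], 'score': 0.57}
tube_end {'extent': [264.9, 227.0, 412.2, 255.6], 'score': 0.86}
scene tube 0.81 [215.2, 138.0, 285.0, 191.2] [ 0.4721 -0.2281] [0.1367 0.9906] -0.21051767820842465 0.1706381118294218
scene board 0.67 [262.3, 202.2, 434.0, 346.9] [0.5622 0.235 ] [0.0925 0.9957] -0.26965633146483947 0.1780796018812618
clip1_in {'extent': [262.3, 201.6, 432.6, 348.7], 'score': 0.7}
clip1_in {'extent': [244.8, 289.1, 277.0, 315.9], 'score': 0.52}
clip2_out {'extent': [264.3, 206.7, 431.1, 348.8], 'score': 0.92}
tube_end {'extent': [157.9, 164.5, 167.9, 175.9], 'score': 0.17}
[[ 0.9005  0.4348 -0.    ]
 [ 0.4348 -0.9005  0.    ]
 [-0.     -0.     -1.    ]]
```

View pics/crop1.png

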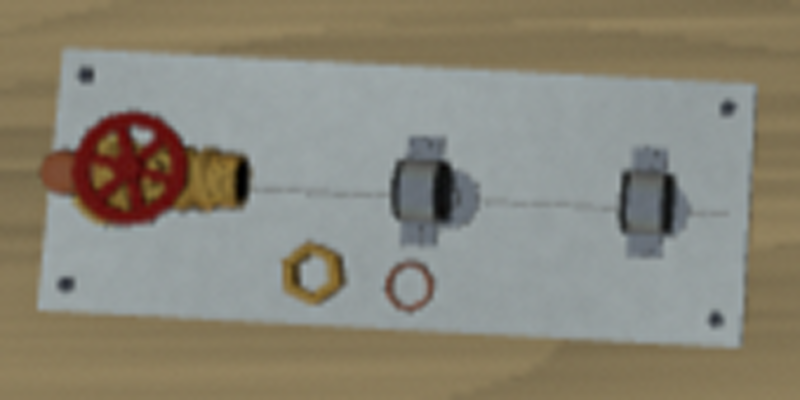

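The crop shows the pencil line running from (255,188) to (728,213). Clip 1 is centred near (648,202) and clip 2 near (423,190), with plate holes at (86,75), (728,107), (66,284) and (716,320). I'll convert these to world coordinates.

```bash
python3 - <<'E'
from h import *
np.set_printoptions(precision=4,suppress=True)
def w(X,Y,z): return onz("top",((Y+.5)/4.706-.5+165,(X+.5)/4.706-.5+80),z)[:2]
a,b=w(255,188,.018),w(728,213,.018); print("pencil",a,b,(a-b)[0]/(a-b)[1])
h=[w(*p,.018) for p in((86,75),(728,107),(66,284),(716,320))]; print("holes",h)
for i,j in((0,1),(2,3)): d=h[i]-h[j]; print(d[0]/d[1])
d=h[0]-h[2]; print(-d[1]/d[0]); d=h[1]-h[3]; print(-d[1]/d[0], np.mean(h,0))
for z in(.085,.102): print("clips",z,w(648,202,z),w(423,190,z))
print("mouth",w(246,182,.085))
for yy in (0.03,.043,.10,.11,.18,.25): print(yy, b[0]+(yy-b[1])*(a-b)[0]/(a-b)[1])
S={}
for k in range(3):
  for c in("top","scene"):
    snap(c)
    for n in("clip1_in","clip2_out","valve_mouth","tube_mark","tube_end","tube_mid"):
        r=tip_of(c,n)
        if r: S.setdefault((n,c),[]).append(r[0]["at"])
for n in("clip1_in","clip2_out","valve_mouth","tube_mark","tube_end","tube_mid"):
    p=np.median(S[n,"top"],0);q=np.median(S[n,"scene"],0)
    o1,d1=ray("top",p);o2,d2=ray("scene",q)
    A=np.c_[d1,-d2]; s=np.linalg.lstsq(A,o2-o1,rcond=None)[0]
    print(n,p,q,o1+d1*s[0],o2+d2*s[1])
E
```

```text
pencil [0.5643 0.2889] [0.5475 0.0185] 0.06193084211483206
holes [array([0.6304, 0.3883]), array([0.6083, 0.0183]), array([0.5105, 0.3954]), array([0.4871, 0.0254])]
0.05987628335142084
0.06346794414377233
0.05954334061387107
0.058549879089846546 [0.5591 0.2068]
clips 0.085 [0.5499 0.0566] [0.5574 0.1768]
clips 0.102 [0.5487 0.0548] [0.5561 0.1727]
mouth [0.5625 0.2716]
0.03 0.5482457481167401
0.043 0.549050849064233
0.1 0.5525809070647784
0.11 0.5532002154859267
0.18 0.557535374433965
0.25 0.5618705333820031
clip1_in [209.1 221.4] [207.4 295.7] [0.5457 0.0462 0.0869] [0.5454 0.0464 0.0869]
clip2_out [205.4 165. ] [241.3 338.5] [0.5568 0.1895 0.0793] [0.5536 0.1932 0.08  ]
valve_mouth [184.55 264.1 ] [264.1 363.2] [ 0.617  -0.0623  0.0027] [ 0.4824  0.2261 -0.0179]
tube_mark [240.6 335.5] [162.7 247.6] [ 0.4645 -0.2427  0.0519] [ 0.4672 -0.2451  0.0523]
tube_end [230.1 265.1] [193.6 278.8] [ 0.4928 -0.063   0.0437] [ 0.4971 -0.0672  0.0438]
tube_mid [239.  336.6] [164.8 246.9] [ 0.4684 -0.2473  0.044 ] [ 0.4685 -0.2474  0.044 ]
```

Request:
step_arm:
  targets:
    - [[0,0,0],[28.5,-20.5,0],60]
    - [[0,0,0],[28.5,-20.5,0],60]
    - [[0,0,0],[28.5,-20.5,0],60]
    - [[0,0,0],[28.5,-20.5,0],60]
    - [[0,0,0],[28.5,-20.5,0],60]

```text
time: 4.22
tool_pos: [0.3776, -0.4522, 0.3039]
tcp_rot: [3.063, 0.7, 0.0]
wrist_force: [0.5, -0.1, 0.4]
width: 0.704
grip_force: 0.0
```

Request:
step_arm:
  targets:
    - [[0,0,0],[28.5,-20.5,10],60]
    - [[0,0,0],[28.5,-20.5,10],60]
    - [[0,0,0],[28.5,-20.5,10],60]
    - [[0,0,0],[28.5,-20.5,10],60]
    - [[0,0,0],[28.5,-20.5,10],60]

```text
time: 4.63
tool_pos: [0.4616, -0.2978, 0.2538]
tcp_rot: [3.062, 0.7, 0.001]
wrist_force: [1.3, 0.3, 0.3]
width: 0.702
grip_force: 0.0
```

Request:
step_arm:
  targets:
    - [[0,0,-0.124],[0,0,10],60]
    - [[0,0,-0.124],[0,0,10],60]
    - [[0,0,-0.124],[0,0,10],60]
    - [[0,0,-0.124],[0,0,10],60]
    - [[0,0,-0.123],[0,0,10],60]

```text
time: 5.05
tool_pos: [0.4612, -0.2991, 0.2036]
tcp_rot: [2.698, 1.609, 0.0]
wrist_force: [0.2, -0.3, -0.1]
width: 0.703
grip_force: 0.0
```

Request:
step_arm:
  targets:
    - [[0,0,-0.123],[0,0,0],60]
    - [[0,0,-0.123],[0,0,0],60]
    - [[0,0,-0.123],[0,0,0],60]
    - [[0,0,0],[0,0,0],60]

```text
time: 5.38
tool_pos: [0.4611, -0.2993, 0.2039]
tcp_rot: [2.361, 2.073, 0.0]
wrist_force: [0.4, 0.3, 0.0]
width: 0.706
grip_force: 0.0
```

```bash
python3 - <<'E'
from h import *
np.set_printoptions(precision=4,suppress=True)
s=read_state();R=Rn.from_rotvec(s["tcp_rot"]).as_matrix();print(s["time"],s["tool_pos"],R)
im=snap("top"); g=cv2.resize(im[190:290,230:430],(800,400),interpolation=cv2.INTER_CUBIC)
cv2.imwrite('pics/crop2.png',g[:,:,::-1])
print(R.T@(np.array([.4612,-.298,.104])-s["tool_pos"])*1000)
E
```

```text
5.3833 [ 0.4611 -0.2993  0.2039] [[ 0.1295  0.9916  0.0001]
 [ 0.9916 -0.1295 -0.0001]
 [-0.0001  0.0001 -1.    ]]
[ 1.3586 -0.0359 99.9259]
```

View pics/crop2.png

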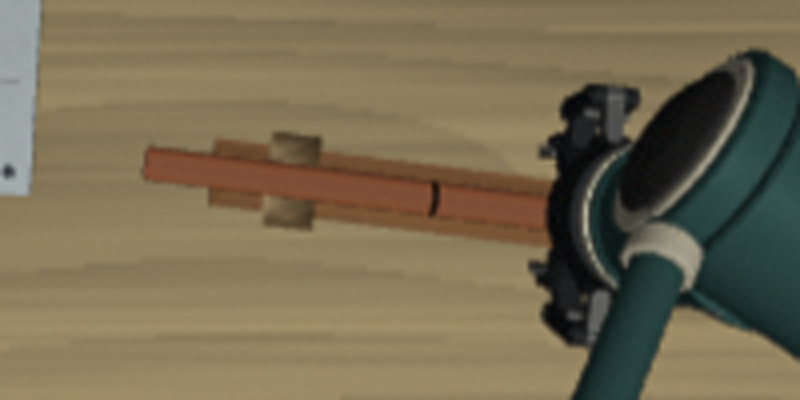

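The gripper straddles the tube squarely, with the mark at crop (434,199), about 48 mm ahead of the grip. I'll descend and grip.

Request:
step_arm:
  targets:
    - [[0,0,0],[1,0,30],60]
    - [[0,0,0],[0,0,30],60]
    - [[0,0,0],[0,0,25],60]
    - [[0,0,0],[0,0,15],60]
    - [[0,0,0],[0,0,0],60]

```text
time: 5.85
tool_pos: [0.4586, -0.2966, 0.1]
tcp_rot: [-2.362, -2.06, 0.003]
wrist_force: [-1.2, 0.0, -0.5]
width: 0.703
grip_force: 0.0
```

Request:
step_arm:
  targets:
    - [[0,0,0],[0,0,0],20]
    - [[0,0,0],[0,0,0],15]
    - [[0,0,0],[0,0,0],10]
    - [[0,0,0],[0,0,0],10]
    - [[0,0,0],[0,0,0],10]
  grip_force: 60

```text
time: 6.27
tool_pos: [0.4604, -0.2989, 0.1058]
tcp_rot: [-2.364, -2.069, 0.003]
wrist_force: [-6.7, -0.4, 5.5]
width: 0.238
grip_force: 58.4
```

Request:
step_arm:
  targets:
    - [[0,0,0],[0,0,0],10]
    - [[0,0,0],[0,0,0],10]
    - [[0,0,0],[0,0,0],10]
    - [[0,0,0],[0,0,0],10]
  grip_force: 60

```text
time: 6.6
tool_pos: [0.4604, -0.2989, 0.1059]
tcp_rot: [-2.364, -2.069, 0.003]
wrist_force: [-6.4, 0.4, 6.4]
width: 0.235
grip_force: 58.4
```

Request:
step_arm:
  targets:
    - [[0,0,0],[0,0,-8],10]
    - [[0,0,0],[0,0,-12],10]
    - [[0,0,0],[0,0,-15],10]
    - [[0,0,0],[0,0,-10],10]
    - [[0,0,0],[0,0,0],10]
  grip_force: 80

```text
time: 7.02
tool_pos: [0.4634, -0.2998, 0.153]
tcp_rot: [2.359, 2.064, 0.003]
wrist_force: [-0.2, -1.0, -2.1]
width: 0.229
grip_force: 78.3
```

Request:
step_arm:
  targets:
    - [[0,0,0],[0,0,0],10]
    - [[0,0,0],[0,0,0],10]
    - [[0,0,0],[0,0,0],10]
    - [[0,0,0],[0,0,0],10]

```text
time: 7.35
tool_pos: [0.4606, -0.2979, 0.1479]
tcp_rot: [-2.363, -2.068, 0.001]
wrist_force: [-0.4, -0.1, -1.8]
width: 0.229
grip_force: 78.3
```

```bash
cat > m.py <<'E'
from h import *
np.set_printoptions(precision=4,suppress=True)
s=read_state();R=Rn.from_rotvec(s["tcp_rot"]).as_matrix();print(s["time"],s["tool_pos"],s["wrist_force"],s["torque"],'\n',R)
S={}
for c in("top","scene"):
    im=snap(c,f"m_{c}_{int(s['time']*100)}.png")
    for n in("tube_mark","tube_end"):
        r=tip_of(c,n)
        if r: S[n,c]=r[0]["at"]; print(n,c,r[0])
    r=cut_out(c,"tube")
    if r: np.save(f"reg_{c}.npy",r[0]["region"]); print(r[0]["score"],r[0]["extent"])
for n in("tube_mark","tube_end"):
    if (n,"top") in S and (n,"scene") in S:
        o1,d1=ray("top",S[n,"top"]);o2,d2=ray("scene",S[n,"scene"])
        q=np.linalg.lstsq(np.c_[d1,-d2],o2-o1,rcond=None)[0]; print(n,o1+d1*q[0],o2+d2*q[1])
E
python3 m.py; python3 - <<'E'
import cv2,glob
a=cv2.imread(sorted(glob.glob('pics/m_top_*'))[-1])[150:290,80:430]
b=cv2.imread(sorted(glob.glob('pics/m_scene_*'))[-1])[110:270,190:390]
a=cv2.resize(a,(700,280),interpolation=2);b=cv2.resize(b,(400,320),interpolation=2)
import numpy as np
o=np.zeros((600,700,3),np.uint8);o[:280]=a;o[280:,:400]=b
cv2.imwrite('pics/v3.png',o)
E
```

```text
7.35 [ 0.4606 -0.2979  0.1479] [-0.375  -0.1217 -1.8252] [-0.0664 -0.0379 -0.0096] 
 [[ 0.1326  0.9912 -0.0015]
 [ 0.9912 -0.1326  0.0011]
 [ 0.0009 -0.0016 -1.    ]]
tube_mark top {'at': [239.4, 338.8], 'score': 0.8}
tube_end top {'at': [228.8, 265.2], 'score': 0.68}
0.6 [270.2, 227.0, 359.2, 244.7]
tube_mark scene {'at': [153.4, 246.8], 'score': 0.61}
tube_end scene {'at': [184.0, 281.0], 'score': 0.76}
tube_mark [ 0.4682 -0.244   0.0869] [ 0.4692 -0.245   0.0871]
tube_end [ 0.4959 -0.0628  0.079 ] [ 0.4948 -0.0618  0.0789]
```

View pics/v3.png

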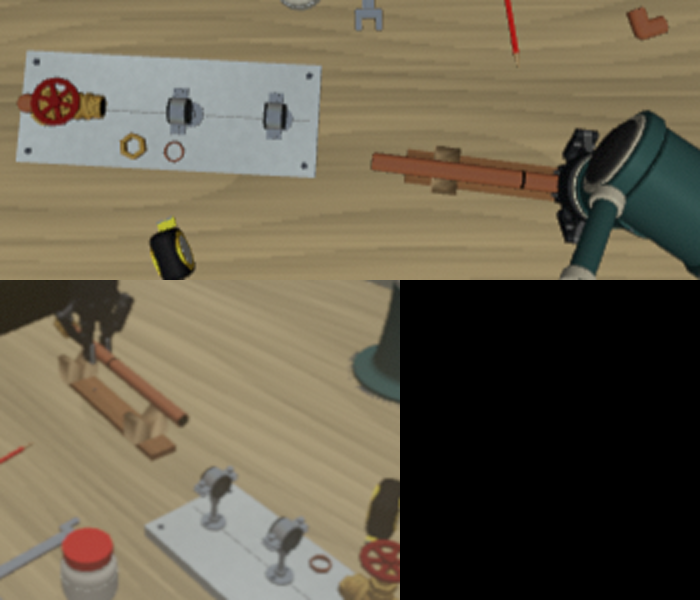

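Tube is lifted clear of the rest and looks straight in the gripper. Next I'll refine its axis relative to the clips using sub-pixel midlines.

```bash
cat > ax.py <<'E'
from h import *
import sys
from scipy.optimize import least_squares
np.set_printoptions(precision=4,suppress=True)
def edges(cam,im,A,B,s0,s1,n=30,half=.02):
    """midline pixel points of the copper tube, near predicted axis A->B (world), between A+s0 and A+s1"""
    a=np.array(proj(cam,A+(B-A)*s0));b=np.array(proj(cam,A+(B-A)*s1)); u=(b-a)/np.linalg.norm(b-a); nr=np.array([-u[1],u[0]])
    f=im.astype(float); red=(f[:,:,0]-f[:,:,2])/(f.sum(2)+1); out=[]; W=9
    t=np.arange(-W,W+.01,.25)
    for k in np.linspace(0,1,n):
        p=a+(b-a)*k; q=p+t[:,None]*nr
        v=cv2.remap(red.astype(np.float32),q[:,1].astype(np.float32)[None],q[:,0].astype(np.float32)[None],cv2.INTER_LINEAR)[0]
        g=np.gradient(cv2.GaussianBlur(v[None],(0,0),2)[0]); i,j=np.argmax(g),np.argmin(g)
        if i<j: out.append((p+nr*(t[i]+t[j])/2,t[j]-t[i]))
    P=np.array([o[0] for o in out]);w=np.array([o[1] for o in out]); ok=abs(w-np.median(w))<1.2
    return P[ok],np.median(w)
def fit(s,z0,L=.235,lo=.35,hi=.97,cams=("top","scene")):
    R=Rn.from_rotvec(s["tcp_rot"]).as_matrix(); G=s["tool_pos"]+.054*R[:,2]; G[2]=z0
    d=R[:,0]*np.sign(R[1,0]); pts={}
    for c in cams:
        pts[c],w=edges(c,snap(c),G,G+d*L,lo,hi); print(c,len(pts[c]),"width px",w)
    def res(p):
        A=G+np.array([p[0],0,p[1]]);B=A+d*L+np.array([p[2],0,p[3]]);r=[]
        for c in cams:
            a=np.array(proj(c,A));b=np.array(proj(c,B));u=(b-a)/np.linalg.norm(b-a)
            r.append((pts[c]-a)@np.array([-u[1],u[0]]))
        return np.concatenate(r)
    o=least_squares(res,np.zeros(4),loss="soft_l1",f_scale=.5); p=o.x
    A=G+np.array([p[0],0,p[1]]);B=A+d*L+np.array([p[2],0,p[3]]); print("rms",np.sqrt(np.mean(res(p)**2)))
    return A,B
if __name__=="__main__":
    s=read_state(); print(s["time"],s["tool_pos"],s["wrist_force"])
    A,B=fit(s,float(sys.argv[1])); u=(B-A)/np.linalg.norm(B-A)
    print("grip",A,"far",B,"slope x",u[0]/u[1],"slope z",u[2]/u[1])
    print("mark",onz("top",tip_of("top","tube_mark")[0]["at"],A[2]) if tip_of("top","tube_mark") else None)
E
python3 ax.py .092
```

```text
7.75 [ 0.4611 -0.2983  0.1488] [ 0.1916 -0.0276 -1.7768]
top 16 width px 16.0
scene 30 width px 6.5
rms 0.08345841704776805
grip [ 0.4613 -0.2983  0.0927] far [ 0.4922 -0.0654  0.0911] slope x 0.1322933003806018 slope z -0.007084136104248897
mark [ 0.4678 -0.2416  0.0927]
```

Request:
step_arm:
  targets:
    - [[0,0,-0.035],[0,0,0],10]
    - [[0,0,-0.036],[0,0,0],10]
    - [[0,0,0],[10,12,0],10]
    - [[0,0,0],[15,15,0],10]
    - [[0,0,0],[15,15,0],10]

```text
time: 8.37
tool_pos: [0.5058, -0.261, 0.149]
tcp_rot: [2.291, 2.15, 0.0]
wrist_force: [0.5, 0.6, -2.6]
width: 0.23
grip_force: 78.4
```

Request:
step_arm:
  targets:
    - [[0,0,0],[15,15,3],10]
    - [[0,0,0],[15,10,4.5],10]
    - [[0,0,0],[0,0,0],10]
    - [[0,0,0],[0,0,0],10]
    - [[0,0,0],[0,0,0],10]

```text
time: 8.78
tool_pos: [0.532, -0.2327, 0.1413]
tcp_rot: [-2.288, -2.152, 0.001]
wrist_force: [-0.2, -0.6, -1.8]
width: 0.231
grip_force: 78.5
```

```bash
python3 ax.py .085; python3 - <<'E'
from h import *
im=snap("top");sc=snap("scene")
a=cv2.resize(im[180:260,170:370],(800,320),interpolation=2);b=cv2.resize(sc[160:260,230:360],(364,280),interpolation=2)
o=np.zeros((600,800,3),np.uint8);o[:320]=a;o[320:,:364]=b
cv2.imwrite('pics/v4.png',o[:,:,::-1])
E
```

```text
8.7833 [ 0.532  -0.2327  0.1413] [-0.2051 -0.6423 -1.7993]
top 30 width px 8.25
scene 19 width px 7.5
rms 0.09167999557193225
grip [ 0.5327 -0.2327  0.0888] far [0.5474 0.0018 0.085 ] slope x 0.062335166406728405 slope z -0.016170682734522067
mark [ 0.5312 -0.1753  0.0888]
```

View pics/v4.png

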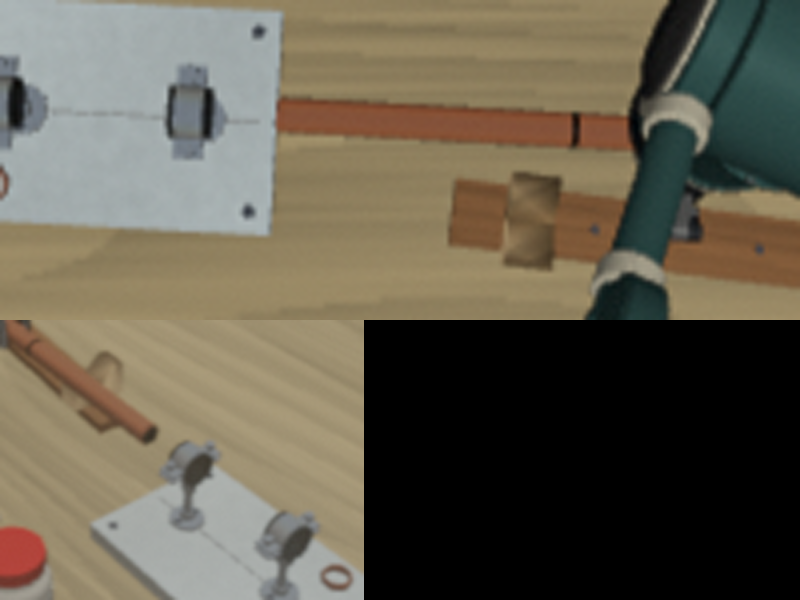

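The top view is aligned. The scene view suggests a possible height error, so I'll overlay the predicted bores and tube axis on it.

```bash
cat > ov.py <<'E'
from h import *
import sys
C1=np.array([.5493,.0439,.085]);u=np.array([.061,1,0]);u/=np.linalg.norm(u);sx=np.array([u[1],-u[0],0]);zz=np.array([0,0,1.])
def overlay(cam,im,box,sc,fn,E=None):
    r0,r1,c0,c1=box
    o=cv2.resize(im[r0:r1,c0:c1],None,fx=sc,fy=sc,interpolation=2)[:,:,::-1].copy()
    P=lambda X:(int(round((proj(cam,X)[1]-c0+.5)*sc)),int(round((proj(cam,X)[0]-r0+.5)*sc)))
    for s in(.026,.146):
        for rad in(.013,.017):
            cv2.polylines(o,[np.array([P(C1+u*s+rad*(np.cos(a)*sx+np.sin(a)*zz)) for a in np.linspace(0,6.3,40)])],False,(0,255,0) if rad<.015 else (255,255,0),1)
    if E is not None: cv2.polylines(o,[np.array([P(E+.011*(np.cos(a)*sx+np.sin(a)*zz)) for a in np.linspace(0,6.3,40)])],False,(255,0,255),1)
    cv2.imwrite('pics/'+fn,o)
E
python3 - <<'E'
from ov import *
s=read_state();R=Rn.from_rotvec(s["tcp_rot"]).as_matrix()
G=s["tool_pos"]+.056*R[:,2]; print(R,G)
overlay("scene",snap("scene"),(180,265,265,355),7,"v5.png",G+R[:,0]*.2365)
E
```

```text
[[ 6.29353950e-02  9.98017582e-01  2.06881332e-04]
 [ 9.98017595e-01 -6.29353666e-02 -1.40890835e-04]
 [-1.27591378e-04  2.15338230e-04 -9.99999969e-01]] [ 0.53203051 -0.23321758  0.08557706]
```

View pics/v5.png

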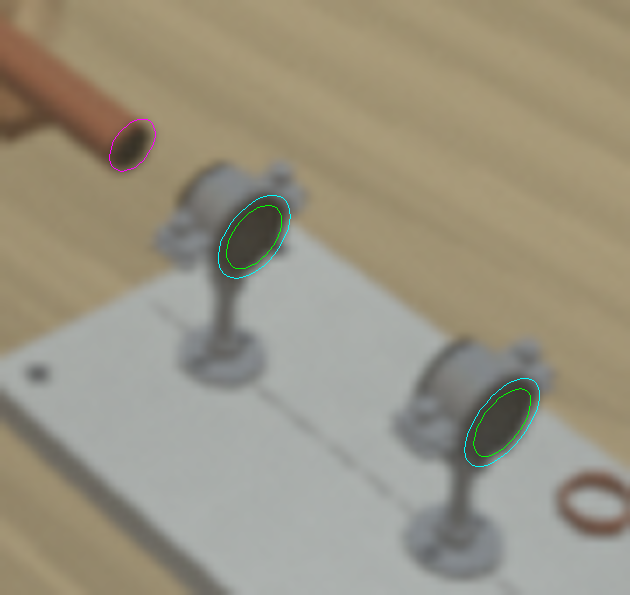

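The predicted bores fall on the real ones, and the tube end is within about 1 mm of its prediction. I'll start feeding with a 0.6 mm lateral trim.

Request:
step_arm:
  targets:
    - [[0,0,0],[10,-0.6,0],10]
    - [[0,0,0],[10,0,0],10]
    - [[0,0,0],[10,0,0],10]
    - [[0,0,0],[6,0,0],10]
    - [[0,0,0],[0,0,0],10]

```text
time: 9.55
tool_pos: [0.5339, -0.1947, 0.1412]
tcp_rot: [-2.287, -2.153, -0.0]
wrist_force: [0.1, -0.1, -2.4]
width: 0.234
grip_force: 78.5
```

Request:
step_arm:
  targets:
    - [[0,0,0],[3,0,0],10]
    - [[0,0,0],[3,0,0],10]
    - [[0,0,0],[3,0,0],10]
    - [[0,0,0],[3,0,0],10]
    - [[0,0,0],[0,0,0],10]

```text
time: 9.97
tool_pos: [0.5347, -0.1842, 0.1413]
tcp_rot: [-2.289, -2.151, -0.0]
wrist_force: [-0.3, 0.3, -1.2]
width: 0.232
grip_force: 78.5
```

Request:
step_arm:
  targets:
    - [[0,0,0],[4,0,0],10]
    - [[0,0,0],[4,0,0],10]
    - [[0,0,0],[4,0,0],10]
    - [[0,0,0],[4,0,0],10]
    - [[0,0,0],[0,0,0],10]

```text
time: 10.38
tool_pos: [0.5356, -0.1679, 0.1413]
tcp_rot: [-2.288, -2.152, -0.0]
wrist_force: [-0.1, -0.4, -2.3]
width: 0.237
grip_force: 78.5
```

Request:
step_arm:
  targets:
    - [[0,0,0],[6,0,0],10]
    - [[0,0,0],[6,0,0],10]
    - [[0,0,0],[6,0,0],10]
    - [[0,0,0],[6,0,0],10]
    - [[0,0,0],[0,0,0],10]

```text
time: 10.8
tool_pos: [0.5371, -0.1434, 0.1413]
tcp_rot: [-2.288, -2.152, -0.0]
wrist_force: [-0.7, -0.6, -2.8]
width: 0.231
grip_force: 78.5
```

```bash
python3 - <<'E'
from ax import *
import ax
s=read_state(); print(s["time"],s["tool_pos"],s["wrist_force"],s["torque"])
A,B=fit(s,.085,lo=.3,hi=.75); u=(B-A)/np.linalg.norm(B-A)
print(A,B,u)
for P in(A,B): print("dx",P[0]-(.5475+.061*(P[1]-.0185)),"dz",P[2]-.085)
from ov import *
overlay("scene",snap("scene"),(180,265,265,355),7,"v6.png")
E
```

```text
10.8 [ 0.5371 -0.1434  0.1413] [-0.6555 -0.6342 -2.7977] [-0.0096  0.0022  0.0217]
top 30 width px 8.25
scene 25 width px 7.5
rms 0.10628100937814619
[ 0.5384 -0.1434  0.0864] [0.5522 0.0911 0.0848] [ 0.059   0.9982 -0.0067]
dx 0.0007557029719322816 dz 0.0014168936124343279
dx 0.0003096208038012582 dz -0.0001606136160424293
```

View pics/v6.png

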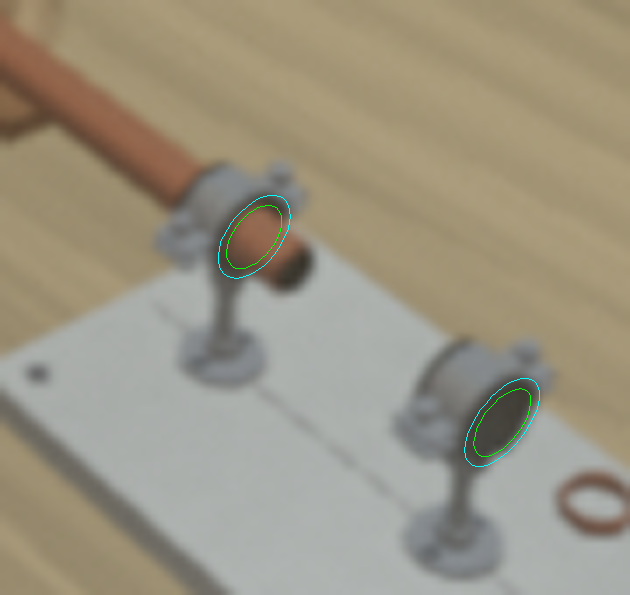

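The end is about 45 mm through clip 1 with no force on it, and in line with the second bore. I'll continue.

Request:
step_arm:
  targets:
    - [[0,0,0],[12,-0.3,0],10]
    - [[0,0,0],[14,0,0],10]
    - [[0,0,0],[14,0,0],10]
    - [[0,0,0],[14,0,0],10]
    - [[0,0,0],[6,0,0],10]

```text
time: 11.37
tool_pos: [0.5404, -0.0826, 0.1412]
tcp_rot: [-2.287, -2.152, -0.0]
wrist_force: [-0.0, -0.9, -2.2]
width: 0.229
grip_force: 78.5
```

Request:
step_arm:
  targets:
    - [[0,0,0],[3,0,0],10]
    - [[0,0,0],[3,0,0],10]
    - [[0,0,0],[3,0,0],10]
    - [[0,0,0],[3,0,0],10]
    - [[0,0,0],[3,0,0],10]

```text
time: 11.78
tool_pos: [0.5416, -0.07, 0.1414]
tcp_rot: [2.29, 2.151, -0.0]
wrist_force: [-0.6, 0.2, -2.3]
width: 0.231
grip_force: 78.5
```

Request:
step_arm:
  targets:
    - [[0,0,0],[3,0,0],10]
    - [[0,0,0],[3,0,0],10]
    - [[0,0,0],[3,0,0],10]
    - [[0,0,0],[3,0,0],10]
    - [[0,0,0],[3,0,0],10]

```text
time: 12.2
tool_pos: [0.5425, -0.0547, 0.1414]
tcp_rot: [-2.289, -2.151, 0.0]
wrist_force: [0.8, 0.2, -2.3]
width: 0.228
grip_force: 78.5
```

Request:
step_arm:
  targets:
    - [[0,0,0],[8,0,0],10]
    - [[0,0,0],[8,0,0],10]
    - [[0,0,0],[8,0,0],10]
    - [[0,0,0],[8,0,0],10]
    - [[0,0,0],[0,0,0],10]

```text
time: 12.62
tool_pos: [0.5445, -0.0213, 0.1414]
tcp_rot: [-2.287, -2.153, -0.001]
wrist_force: [-0.5, 0.1, -2.1]
width: 0.237
grip_force: 78.5
```

Request:
step_arm:
  targets:
    - [[0,0,0],[4,0,0],10]
    - [[0,0,0],[4,0,0],10]
    - [[0,0,0],[0,0,0],10]
    - [[0,0,0],[0,0,0],10]

```text
time: 12.95
tool_pos: [0.545, -0.0149, 0.1414]
tcp_rot: [2.289, 2.152, -0.0]
wrist_force: [0.8, 1.0, -2.2]
width: 0.228
grip_force: 78.5
```

```bash
python3 - <<'E'
from ov import *
s=read_state();print(s["time"],s["tool_pos"],s["wrist_force"],s["torque"])
im=snap("top"); sc=snap("scene")
a=cv2.resize(im[185:235,120:290],(800,235),interpolation=2);b=cv2.resize(sc[170:265,260:360],(379,360),interpolation=2)
o=np.zeros((600,800,3),np.uint8);o[:235]=a;o[235:595,:379]=b
c=cv2.resize(sc[185:225,260:310],(400,320),interpolation=2);o[240:560,395:795]=c
cv2.imwrite('pics/v7.png',o[:,:,::-1])
E
```

```text
12.95 [ 0.54497151 -0.0148921   0.14138697] [ 0.81352465  0.97457947 -2.22729139] [-0.02589382 -0.04162758 -0.00019434]
```

View pics/v7.png

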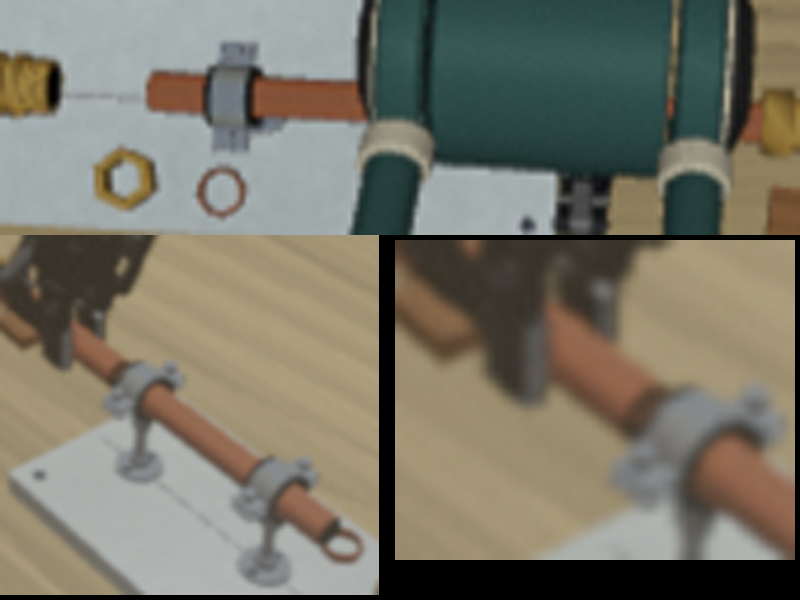

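The tube is through both clips, with its end at top-crop (148,92) and the mark just short of clip 1's lip. I'll work out how far is left.

```bash
python3 - <<'E'
from h import *
for z in(.085,.096): print(onz("top",(92.5/4.706-.5+185,148.5/4.706-.5+120),z))
snap("top"); r=tip_of("top","tube_end"); print([(x["score"],onz("top",x["at"],.085)) for x in r[:2]])
E
python3 - <<'E'
import sys; sys.path.insert(0,'.')
from h import *
print(proj("scene",(.5493,.0439,.096)),proj("scene",(.5493+.003,.0439,.0955)), [((proj("scene",(.5488-.061*d,.0439-d,.096))[1]-260)*8+395,(proj("scene",(.5488-.061*d,.0439-d,.096))[0]-185)*8+240) for d in (0,.004,.008,.012)])
E
```

```text
[0.55986142 0.22322476 0.085     ]
[0.55902968 0.22008122 0.096     ]
[(0.64, array([0.56656285, 0.22451219, 0.085     ]))]
(np.float64(204.70652447113835), np.float64(294.05710507587105)) (np.float64(205.34804636139754), np.float64(293.1935680771134)) [(np.float64(668.5947524893918), np.float64(397.00716195372934)), (np.float64(660.1854267526182), np.float64(390.79965819058384)), (np.float64(651.8222182196582), np.float64(384.6261967187197)), (np.float64(643.504748563978), np.float64(378.48649826921087))]
```

Request:
step_arm:
  targets:
    - [[0,0,0],[3,0,0],10]
    - [[0,0,0],[3.5,0,0],10]
    - [[0,0,0],[0,0,0],10]
    - [[0,0,0],[0,0,0],10]
    - [[0,0,0],[0,0,0],10]

```text
time: 13.57
tool_pos: [0.5453, -0.0084, 0.1414]
tcp_rot: [2.289, 2.152, -0.0]
wrist_force: [-0.5, -0.3, -2.3]
width: 0.234
grip_force: 78.5
```

```bash
python3 - <<'E'
from ov import *
s=read_state();print(s["time"],s["tool_pos"],s["wrist_force"],s["torque"],s["grip_force"],s["joint_vel"])
im=snap("top"); sc=snap("scene")
o=np.zeros((600,800,3),np.uint8);o[:235]=cv2.resize(im[185:235,120:290],(800,235),interpolation=2)
o[240:600,:450]=cv2.resize(sc[185:225,260:310],(450,360),interpolation=2)
o[240:600,460:796]=cv2.resize(sc[220:265,315:357],(336,360),interpolation=2)
cv2.imwrite('pics/v8.png',o[:,:,::-1])
E
```

```text
13.5667 [ 0.54534715 -0.00841729  0.14136405] [-0.53210569 -0.26728252 -2.34035061] [-0.0814349   0.02884127 -0.04856862] 78.51354718208313 [-0.00164406  0.0001741   0.00084438  0.00028308 -0.00065276 -0.00028702]
```

View pics/v8.png

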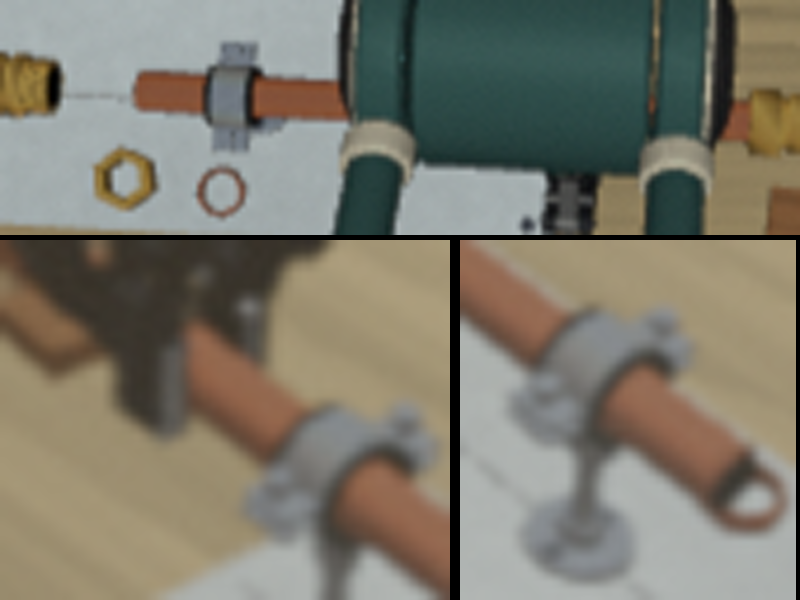

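```bash
python3 -c "
from workcell import finish_job
print(finish_job())"
```

```text
the job is handed in; nothing more can be done
None
```

The job is handed in: the tube runs through both clips with the pen mark at the first clip's outer face (within 2–3 mm by the cameras) and is still gripped and at rest. The wrist force stayed below about 3 N from the lift on, but the judging result was not shown.

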